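# Set the wall clock to four o'clock and start it

### The arm

A 6-joint arm with a two-finger parallel gripper is mounted at the origin on the work surface. World frame = base frame: x ahead of the robot, y to its left, z up, the work surface at z = 0. Lengths are in mm, angles in rad, forces in N, time in s.
With the tool pointing down it reaches from about 350 to 975 mm from the base axis. Payload 7.1 kg.
Tool frame: the origin (TCP) lies between the finger pads; the fingertips stand 8 mm ahead of it and the grasp point (between the pads) lies 11 mm behind it; x points along the fingers, y is the direction in which the jaws open and shut, and the axes are right-handed (so a half turn about x gives the same grasp; the last joint's range is limited). The gripper opens to 88 mm and grips with 3 to 60 N. Pads are 20 mm wide; open, the fingers measure 115 mm over their backs; the gripper's body (75 mm by 178 mm) begins 61 mm behind the grasp point.
Start: joints at [1.295, 0.423, 1.63, -0, 1.089, -0.019], TCP at [158.71, 604.496, 230.675] pointing down, gripper open.
Joint ranges: [-3, 3], [-0.9, 2.11], [0.09, 2.58], [-1.31, 4.45], [0.11, 2.69], [-2.54, 2.54]. Speed limits (rad/s): [2.39, 2.39, 3.01, 3.14, 3.14, 3.14].

### API

Orientations are given as a rotation vector (axis times angle).
In Python, from workcell import ctrl gives the robot as it stands.
- The arm moves only by the tool apply_moves, never from a script. Its argument "increments" is a list of rows, each an object with "gripper": the opening in per cent of the stroke, from 0 (shut) to 100 (fully open); "delta_pos": the shift along the tool's x, y, z in cm, a list of three; "dr": the turn, a rotation vector about the tool's x, y, z in rad, a list of three. In form: [{"gripper": gripper, "delta_pos": [dx, dy, dz], "dr": [ax, ay, az]}, ...]. A call has exactly 5 rows; each row shifts and turns the commanded pose from where the row before left it, along the tool's axes as they then stand; what a row does not reach is not made up. A row lasts 1/12 s, in which the tool goes at most 41.7 mm and 7.16 degrees, less where a joint would pass 70% of its speed; a pose out of reach is approached as far as the arm can. A call with a gripper value outside its range is refused whole. The fingers move at their own pace and stop on an object; the grip force is fixed at half the most. Time passes only in rows, so rows that do not move let the fingers close, or fill a call up. It gives the time, the measured TCP pose, the force and the opening at its end, in the units of the state.
- ctrl.get_obs(): the state, without advancing time (a new reading comes with each control period).
- ctrl.get_image(name): name is "side" or "top"; returns a dict with "img" (400x640x3 uint8, red, green, blue), "range_z" (400x640 float32, mm along the optical axis (not along the pixel's ray), 0 where there is no reading), "mtx" (3x3 intrinsics, pixels), "k1" (the pictures are not rectified: a ray, as slopes to the right and down, at radius r is drawn at 1 + k1 r^2 times it, then the intrinsics apply), "rvec" (rotation vector, rad) and "tvec" (3), from world to camera coordinates, as OpenCV has them. Camera axes: x right, y down, z forward; pixel columns grow to the right and rows downward; lengths in mm; the calibration is good to about 2 mm. A picture is of the moment at which its call begins.
- ctrl.close_job(): hands the job in, once; it reports no verdict.
The state is a dict: "t": time; "qpos": joint angles; "qvel": joint speeds; "joint_torque": joint torques, N m; "ee_pos": TCP position; "orientation": TCP orientation; "ft_force": force on the tool from outside, world axes, zero at the start; "moment": the same for the moment, N m; "width": finger opening in mm.
Only numpy, scipy, OpenCV 4.12 (cv2) and the standard library are available. Lean on these libraries where they do the work, as an engineer would, in place of code of your own. Each camera call takes 0.05 s, during which the arm holds its last target. There are 200 camera calls.

### The job

The wall clock lying face up on the sideboard, its glass taken off, has stopped at some time after three. With a fingertip, gently push its minute hand round until the clock reads four o'clock (minute hand on the red double mark, the hour hand follows by itself), then press the green start button on the side of the clock all the way down and let it go. Do not lift the clock or shove it along, and leave the other things on the sideboard alone.

Things in the scene. Friction and masses are not known exactly. Their poses are not given: they have to be found in the camera images.
- clock: Loose round wall clock, 1.2 kg, lying on its back: dark case 280 mm across, rim top 34 mm above the sideboard, white dial 21 mm above it, twelve marked by two red bars side by side. No glass. Origin: on the axis of the hands at the case's underside. +x points to twelve (away from the robot, within 30 deg), -y to three, z up. Brass hub 16 mm wide, 47 mm high.
- minute (a joint): Minute hand angle, rad, growing clockwise seen from above. 0 is three o'clock sharp (on twelve), 1.571 quarter past, 3.142 half past, 6.283 four o'clock (on the red mark again). Starts between 0.9 and 3.9. No stops, light friction (0.06 N m), stays where it is left, drives the hour hand at 1/12 of its angle.
- minute_tip (a point): Outer end of the minute hand, on its top, 43 mm above the sideboard. The hand is a black bar 11 mm wide, 5 mm thick (underside 38 mm above the sideboard, so 17 mm free above the dial), reaching 110 mm out from the axis, with a 22 mm tail. The hour hand under it is a 14 mm wide black bar reaching 60 mm out, its top 32 mm above the sideboard.
- start_top (a point): Centre of the top face of the green start button, a round button 28 mm across standing on a black block (50 x 46 mm, 30 mm high) fixed to the outside of the case at three o'clock, 160 mm from the axis of the hands. Top 44 mm above the sideboard; it is pressed straight down.
- start (a joint): Travel of the start button, m: 0 up, 0.006 fully down (about 4.5 N); springs back up when let go.
- driver_mid (a point): Orange-handled screwdriver, 160 mm long, lying loose left of the clock (at its nine o'clock side); its middle.
- tin_mid (a point): Ribbed steel tin with pencils, 74 mm across, 90 mm high (pencils to 160 mm), loose, beyond or beside the clock; its centre.
- candle_mid (a point): Amber glass candle jar with a brass lid, 72 mm across, 90 mm high, loose, beyond or beside the clock; its centre.
- plant_mid (a point): Leafy plant in a green pot 96 mm across, 75 mm high, loose, beyond or beside the clock; point in the pot 40 mm up.
- mug_mid (a point): Blue mug, 80 mm across, 92 mm high, loose, to the robot's left; its centre.
- remote_mid (a point): Black remote control, 170 x 46 x 18 mm, loose, to the robot's right; its centre.
- glasses_case_mid (a point): Blue spectacles case, 160 x 62 x 36 mm, loose, far right; its centre.

How it is judged (in metres and radians):
On the way, in this order (a step that is already met when the one before it is completed fails the run):
1. the clock reads four, the minute hand at rest on the twelve (value of joint minute between 6.1782 and 6.3882 rad and velocity of joint minute between -0.1 and 0.1 rad/s), for 0.2 s.
2. the start button is pressed down, the clock still at four (value of joint minute between 6.1782 and 6.3882 rad and value of joint start above 0.0045 m), for 0.05 s.
At the end, for the whole second after the job is handed in: The clock reads four o'clock: minute hand within one minute mark (0.105 rad) of the twelve, after going forward from past three, at rest; the start button has been pressed and is up again; the clock lies flat within 30 mm of where it was (all of step 1 and value of joint start below 0.0015 m and distance of clock from where it was at the start of the episode below 0.03 m and angle between clock's own z axis and vertical below 0.03 rad and linear speed of clock below 0.01 m/s); the robot touches nothing.
It fails at once if the clock is lifted or tipped (height (world z) of clock above 0.012 m or angle between clock's own z axis and vertical above 0.1 rad).
It fails at once if the clock is shoved more than 30 mm (distance of clock from where it was at the start of the episode above 0.03 m).
It fails at once if the minute hand is pushed with more than 20 N (it would bend) (contact force between minute and the fingers above 20 N).
It fails at once if another thing on the sideboard is moved more than 20 mm (distance of any of driver_mid, tin_mid, candle_mid, plant_mid, mug_mid, remote_mid, glasses_case_mid from where it was at the start of the episode above 0.02 m).
It also fails if it takes over 61 s, if anything falls off the work surface, if the arm or the gripper's body presses on something with over 40 N, if the wrist force passes 120 N, or if a joint passes its speed limit or range.

## Working session

There is one attempt and no reset: what is moved stays moved. The work goes in short steps, Python scripts to look and compute and a tool call to move; the robot and the scene stay as the last step left them, time stands still between calls to the robot, and variables do not carry over. Pictures are saved under pics/ and viewed, about 8 in all and at most 12, crops included, and the job is handed in when it is done.

Besides the shell and the picture viewer there is one more tool, called after ">>>" as a command line: name --argument value ..., lists and objects as JSON in quotes. apply_moves: Moves the arm, as the interface text tells. Its arguments: {"type":"object","properties":{"increments":{"type":"array","items":{"type":"object","properties":{"gripper":{"type":"number"},"delta_pos":{"type":"array","items":{"type":"number"}},"dr":{"type":"array","items":{"type":"number"}}}}}},"required":["increments"]}

```bash
mkdir -p pics; cat > h.py <<'E'
from workcell import ctrl
import numpy as np, cv2
def cam(n):
    return ctrl.get_image(n)
def ray(c,u,v):
    K=c["mtx"];k=c["k1"]
    d=cv2.undistortPoints(np.array([[[u,v]]],float),np.array(K,float),np.array([k,0,0,0.]))[0,0]
    R=cv2.Rodrigues(np.array(c["rvec"],float))[0];t=np.array(c["tvec"],float).ravel()
    return -R.T@t, R.T@np.array([d[0],d[1],1])
def onz(c,u,v,z):
    o,d=ray(c,u,v); return o+d*(z-o[2])/d[2]
def save(c,n): cv2.imwrite("pics/"+n,c["img"][:,:,::-1])
E
python3 - <<'E'
from h import *
for n in("top","side"):
    c=cam(n);save(c,n+"0.png");np.save(n+"0.npy",c,allow_pickle=True)
    print(n,c["k1"],ray(c,320,200))
o=ctrl.get_obs();print(o["t"],o["ee_pos"],o["orientation"],o["width"],o["ft_force"])
print(cv2.Rodrigues(np.array(o["orientation"]))[0].round(3))
E
```

```text
top -0.11580624675502187 (array([ 332.79407672,  -40.61738261, 1644.40163198]), array([ 0.13684122,  0.02320567, -0.99034895]))
side 0.02919656166215732 (array([523.5096312 , 781.32740717, 939.2963239 ]), array([ 0.02154672, -0.6720774 , -0.74017346]))
0.1 [158.57350166 604.04196326 229.97367001] [ 0.2005188   1.56160478 -0.20268746] 87.8383973068404 [0.28237639 0.41288492 0.57077019]
[[-0.     0.254  0.967]
 [-0.001  0.967 -0.254]
 [-1.    -0.001 -0.   ]]
```

View pics/top0.png

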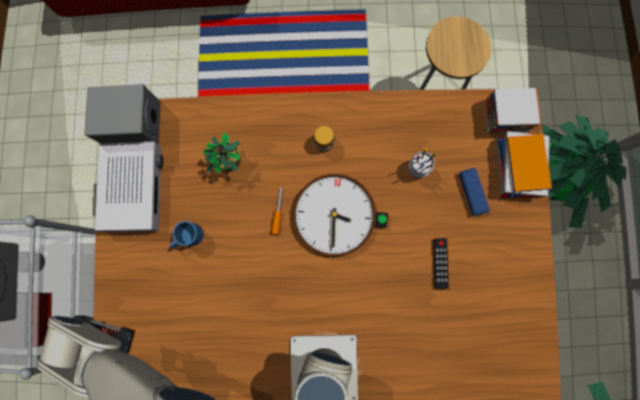

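View pics/side0.png

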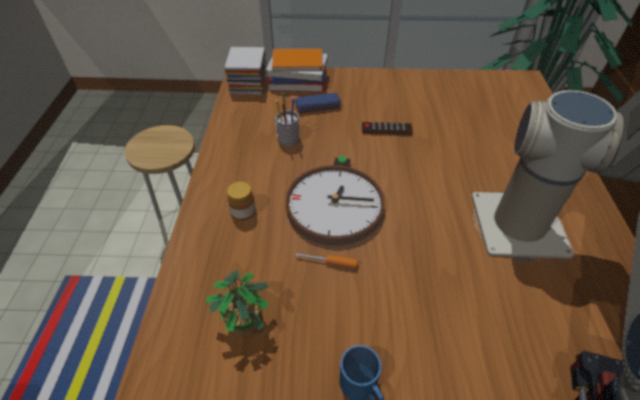

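Top view: hub at (334,213), red mark at (337,183), minute hand pointing to (333,246), so about half past, and the green button at (382,219). The side view agrees. Next I measure these points.

```bash
cat >> h.py <<'E'
def cen(m,box):
    u0,v0,u1,v1=box; s=np.zeros_like(m);s[v0:v1,u0:u1]=m[v0:v1,u0:u1]
    v,u=np.nonzero(s);return u.mean(),v.mean(),len(u)
def measure(c,top=True):
    h=cv2.cvtColor(c["img"],cv2.COLOR_RGB2HSV).astype(int);H,S,V=h[...,0],h[...,1],h[...,2]
    b=dict(g=(365,205,395,235),r=(325,172,350,195),hub=(324,203,344,223)) if top else dict(g=(330,148,356,170),r=(285,188,305,207),hub=(325,188,345,207))
    out={}
    for k,m,z in(("g",(H>40)&(H<85)&(S>120),44),("r",((H<8)|(H>170))&(S>60)&(V>90),21),("hub",(H>10)&(H<30)&(S>90)&(V>70),47)):
        u,v,n=cen(m,b[k]);out[k]=onz(c,u,v,z);print(k,round(u,1),round(v,1),n,out[k].round(1))
    return out
E
python3 - <<'E'
from h import *
for n in("top","side"):
    c=np.load(n+"0.npy",allow_pickle=True).item();o=measure(c,n=="top")
    a=o["hub"][:2];g=o["g"][:2]-a;r=o["r"][:2]-a
    print(n,"btn dist",np.hypot(*g),"three dir+90",np.degrees(np.arctan2(g[1],g[0]))+90,"twelve",np.degrees(np.arctan2(r[1],r[0])),np.hypot(*r))
    V=c["img"].max(2)
    # dark pixels on dial by position on hand plane
    P=[]
    for v in range(400):
        for u in range(640):
            if V[v,u]<90 and 150<v<280 and 260<u<400:
                p=onz(c,u,v,43)[:2]-a
                if 68<np.hypot(*p)<105:P.append(p)
    P=np.array(P);an=np.degrees(np.arctan2(P[:,1],P[:,0]));print(len(P),np.histogram(an,bins=np.arange(-180,181,10))[0],an.min(),an.max())
    if n=="top":
        im=cv2.resize(c["img"][150:280,260:420],None,fx=5,fy=4.6,interpolation=cv2.INTER_CUBIC);cv2.imwrite("pics/crop.png",im[:,:,::-1])
E
```

```text
g 381.4 218.7 82 [ 485.9 -205.6   44. ]
r 337.5 181.7 44 [618.6 -63.7  21. ]
hub 333.8 213.9 29 [505.8 -47.9  47. ]
top btn dist 158.9509482090475 three dir+90 -7.189994239370179 twelve -7.9329106956625495 113.8583293554438
23 [ 0  0  0  0  0  0  0  0  0  0  0  0  0  0  0  0  0  0  0  0  0  0  0  0
  0  0  0  0  0  0  0  0  0  0  0 23] 173.36440342466162 177.02460574275463
g 341.6 158.8 25 [ 489.4 -203.5   44. ]
r 295.7 196.6 44 [620.7 -63.1  21. ]
hub 335.0 196.1 26 [507.9 -45.2  47. ]
side btn dist 159.3700127591481 three dir+90 -6.663328937913306 twelve -9.01250331122595 114.241076794674
23 [ 0  0  0  0  0  0  0  0  0  0  0  0  0  0  0  0  0  0  0  0  0  0  0  0
  0  0  0  0  0  0  0  0  0  0  0 23] 174.88203819311013 179.4018426151098
```

View pics/crop.png

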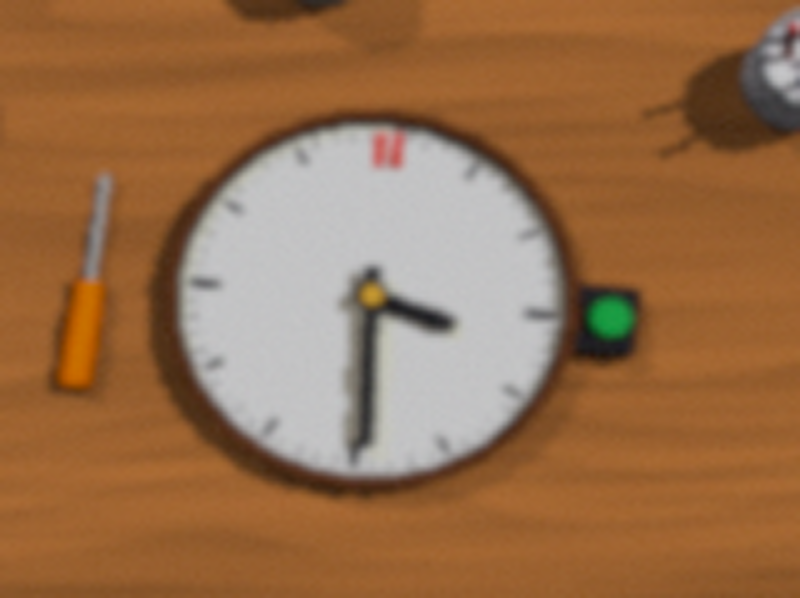

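Clock axis is at about (507,-46.5), twelve points at about -7.5°, and the hand sits at about 3.08 rad. I'll close the gripper and travel high to a point behind the hand.

>>> apply_moves --increments '[{"gripper":0,"delta_pos":[0,-2,3.6],"dr":[0,0,0]},{"gripper":0,"delta_pos":[0,-2,3.6],"dr":[0,0,0]},{"gripper":0,"delta_pos":[0,-2,3.6],"dr":[0,0,0]},{"gripper":0,"delta_pos":[0,-2,3.6],"dr":[0,0,0]},{"gripper":0,"delta_pos":[0,-2,3.6],"dr":[0,0,0]}]'

```text
t: 0.52
ee_pos: [308.2, 460.4, 230.4]
orientation: [0.201, 1.562, -0.202]
ft_force: [0.8, 0.0, 0.5]
width: 57.9
```

>>> apply_moves --increments '[{"gripper":0,"delta_pos":[0,-3.3,1.6],"dr":[0,0,0]},{"gripper":0,"delta_pos":[0,-3.3,1.6],"dr":[0,0,0]},{"gripper":0,"delta_pos":[0,-3.3,1.6],"dr":[0,0,0]},{"gripper":0,"delta_pos":[0,-3.3,1.6],"dr":[0,0,0]},{"gripper":0,"delta_pos":[0,-3.3,1.6],"dr":[0,0,0]}]'

```text
t: 0.93
ee_pos: [342.7, 280.3, 230.4]
orientation: [0.201, 1.562, -0.202]
ft_force: [0.1, -0.1, 0.4]
width: 24.5
```

>>> apply_moves --increments '[{"gripper":0,"delta_pos":[0,-3.3,1.6],"dr":[0,0,0]},{"gripper":0,"delta_pos":[0,-3.3,1.6],"dr":[0,0,0]},{"gripper":0,"delta_pos":[0,-3.3,1.6],"dr":[0,0,0]},{"gripper":0,"delta_pos":[0,-3.3,1.6],"dr":[0,0,0]},{"gripper":0,"delta_pos":[0,-3.3,1.6],"dr":[0,0,0]}]'

```text
t: 1.35
ee_pos: [378.1, 100.5, 230.7]
orientation: [0.201, 1.561, -0.201]
ft_force: [-0.2, -0.1, -0.1]
width: 0.7
```

>>> apply_moves --increments '[{"gripper":0,"delta_pos":[0,-3.3,1.6],"dr":[0,0,0]},{"gripper":0,"delta_pos":[0,-3.3,1.6],"dr":[0,0,0]},{"gripper":0,"delta_pos":[0,-3.3,1.6],"dr":[0,0,0]},{"gripper":0,"delta_pos":[0,-3.3,1.6],"dr":[0,0,0]},{"gripper":0,"delta_pos":[0,0,0],"dr":[-0.1,0,0]}]'

```text
t: 1.77
ee_pos: [407.8, -46.6, 230.9]
orientation: [0.126, 1.566, -0.128]
ft_force: [1.0, 0.8, 0.4]
width: 0.4
```

>>> apply_moves --increments '[{"gripper":0,"delta_pos":[0,0,0],"dr":[-0.087,0,0]},{"gripper":0,"delta_pos":[2,0,0],"dr":[0,0,0]},{"gripper":0,"delta_pos":[3,0,0],"dr":[0,0,0]},{"gripper":0,"delta_pos":[3,0,0],"dr":[0,0,0]},{"gripper":0,"delta_pos":[0,0,0],"dr":[0,0,0]}]'

```text
t: 2.18
ee_pos: [403.3, -41.3, 146.8]
orientation: [0.056, 1.578, -0.054]
ft_force: [-1.1, 1.3, 0.1]
width: 0.5
```

```bash
cat > st.py <<'E'
from h import *
o=ctrl.get_obs();R=cv2.Rodrigues(np.array(o["orientation"]))[0]
H=np.array([507,-46.5]);d=H-np.array(o["ee_pos"])[:2]
print(o["t"],np.round(o["ee_pos"],1),"w",round(o["width"],1),"F",np.round(o["ft_force"],1),"q",np.round(o["qpos"],2))
print(R.round(3).tolist(),"hub in tool y,z:",d@R[:2,1],d@R[:2,2])
E
python3 st.py
```

```text
2.1833 [403.3 -41.3 146.8] w 0.5 F [-1.1  1.3  0.1] q [-0.13  0.25  2.15  0.    0.75 -1.63]
[[-0.008, 0.07, 0.998], [0.001, 0.998, -0.07], [-1.0, 0.001, -0.008]] hub in tool y,z: 2.1259311636862224 103.80891412467747
```

>>> apply_moves --increments '[{"gripper":0,"delta_pos":[0,-2.9,1.9],"dr":[0,0,0]},{"gripper":0,"delta_pos":[0,0,0],"dr":[0,0,0]},{"gripper":0,"delta_pos":[3,0,0],"dr":[0,0,0]},{"gripper":0,"delta_pos":[3,0,0],"dr":[0,0,0]},{"gripper":0,"delta_pos":[0,0,0],"dr":[0,0,0]}]'

```text
t: 2.6
ee_pos: [421.4, -71.5, 88.2]
orientation: [0.056, 1.576, -0.054]
ft_force: [-1.7, 0.1, 0.1]
width: 0.4
```

```bash
python3 st.py; python3 - <<'E'
from h import *
a=cam("side");b=cam("top")
f=lambda c,u,v:cv2.resize(c["img"][v:v+130,u:u+160],(640,520),interpolation=cv2.INTER_CUBIC)
im=np.hstack([f(a,260,120),f(b,260,150)]);im=cv2.resize(im,(800,325));cv2.imwrite("pics/p3.png",im[:,:,::-1])
E
```

```text
2.6 [421.4 -71.5  88.2] w 0.4 F [-1.7  0.1  0.1] q [-0.2   0.39  2.14  0.    0.61 -1.7 ]
[[-0.006, 0.07, 0.998], [0.001, 0.998, -0.07], [-1.0, 0.001, -0.006]] hub in tool y,z: 30.988738123285756 83.59800514916563
```

View pics/p3.png

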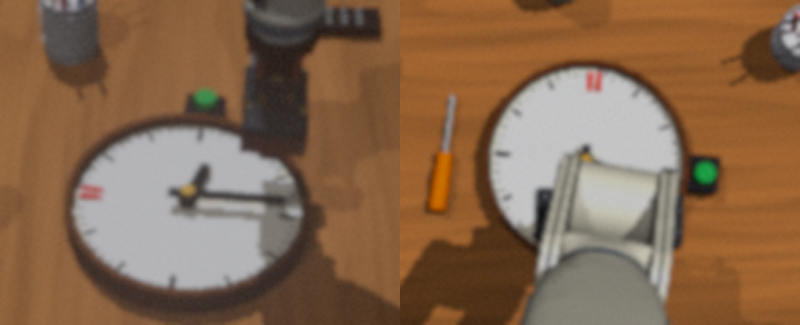

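The side view (left) shows the closed fingers above the dial on the five o'clock side of the hand, with clear space between. I'll go down and touch gently.

>>> apply_moves --increments '[{"gripper":0,"delta_pos":[2,0,0],"dr":[0,0,0]},{"gripper":0,"delta_pos":[1.6,0,0],"dr":[0,0,0]},{"gripper":0,"delta_pos":[1,0,0],"dr":[0,0,0]},{"gripper":0,"delta_pos":[0.5,0,0],"dr":[0,0,0]},{"gripper":0,"delta_pos":[0,0,0],"dr":[0,0,0]}]'

```text
t: 3.12
ee_pos: [424.0, -71.9, 40.1]
orientation: [0.055, 1.57, -0.055]
ft_force: [-0.8, 0.6, 0.5]
width: 0.4
```

>>> apply_moves --increments '[{"gripper":0,"delta_pos":[0,0.3,0],"dr":[0,0,0]},{"gripper":0,"delta_pos":[0,0.3,0],"dr":[0,0,0]},{"gripper":0,"delta_pos":[0,0.3,0],"dr":[0,0,0]},{"gripper":0,"delta_pos":[0,0.3,0],"dr":[0,0,0]},{"gripper":0,"delta_pos":[0,0,0],"dr":[0,0,0]}]'

```text
t: 3.53
ee_pos: [424.7, -59.4, 40.0]
orientation: [0.054, 1.57, -0.054]
ft_force: [-0.5, 0.7, 0.1]
width: 0.2
```

```bash
python3 st.py
```

```text
3.5333 [424.7 -59.4  40. ] w 0.2 F [-0.5  0.7  0.1] q [-0.17  0.5   2.15  0.    0.49 -1.67]
[[0.001, 0.069, 0.998], [-0.0, 0.998, -0.069], [-1.0, -0.0, 0.001]] hub in tool y,z: 18.601041775140544 81.23249867974849
```

>>> apply_moves --increments '[{"gripper":0,"delta_pos":[0.3,0,-0.3],"dr":[0,0,0]},{"gripper":0,"delta_pos":[0,0.43,-0.09],"dr":[0.05,0,0]},{"gripper":0,"delta_pos":[0,0.86,-0.147],"dr":[0.1,0,0]},{"gripper":0,"delta_pos":[0,0.86,-0.147],"dr":[0.1,0,0]},{"gripper":0,"delta_pos":[0,0.86,-0.147],"dr":[0.1,0,0]}]'

```text
t: 3.95
ee_pos: [421.6, -29.1, 36.4]
orientation: [0.333, 1.546, -0.334]
ft_force: [-0.5, -0.9, -0.7]
width: 0.3
```

```bash
python3 st.py
```

```text
3.95 [421.6 -29.1  36.4] w 0.3 F [-0.5 -0.9 -0.7] q [-0.1   0.5   2.17 -0.    0.47 -1.24]
[[-0.001, 0.412, 0.911], [-0.0, 0.911, -0.412], [-1.0, -0.0, -0.001]] hub in tool y,z: 19.4120577376911 84.97139075665174
```

>>> apply_moves --increments '[{"gripper":0,"delta_pos":[0,0.86,-0.147],"dr":[0.1,0,0]},{"gripper":0,"delta_pos":[0,0.86,-0.147],"dr":[0.1,0,0]},{"gripper":0,"delta_pos":[0,0.86,-0.147],"dr":[0.1,0,0]},{"gripper":0,"delta_pos":[0,0.86,-0.147],"dr":[0.1,0,0]},{"gripper":0,"delta_pos":[0,0.86,-0.147],"dr":[0.1,0,0]}]'

```text
t: 4.37
ee_pos: [440.2, 9.9, 36.3]
orientation: [0.721, 1.449, -0.722]
ft_force: [0.2, 0.2, 0.4]
width: 0.4
```

>>> apply_moves --increments '[{"gripper":0,"delta_pos":[0,0.86,-0.147],"dr":[0.1,0,0]},{"gripper":0,"delta_pos":[0,0.86,-0.147],"dr":[0.1,0,0]},{"gripper":0,"delta_pos":[0,0.86,-0.147],"dr":[0.1,0,0]},{"gripper":0,"delta_pos":[0,0.86,-0.147],"dr":[0.1,0,0]},{"gripper":0,"delta_pos":[0,0.86,-0.147],"dr":[0.1,0,0]}]'

```text
t: 4.78
ee_pos: [475.5, 34.9, 36.3]
orientation: [1.1, 1.276, -1.102]
ft_force: [-1.3, 0.8, -0.4]
width: 0.7
```

```bash
python3 st.py; python3 - <<'E'
from h import *
a=cam("side");b=cam("top")
f=lambda c,u,v:cv2.resize(c["img"][v:v+130,u:u+160],(640,520),interpolation=cv2.INTER_CUBIC)
im=np.hstack([f(a,260,120),f(b,260,150)]);im=cv2.resize(im,(800,325));cv2.imwrite("pics/p4.png",im[:,:,::-1])
E
```

```text
4.7833 [475.5  34.9  36.3] w 0.7 F [-1.3  0.8 -0.4] q [ 0.05  0.55  2.05  0.    0.54 -0.1 ]
[[-0.002, 0.989, 0.146], [-0.0, 0.146, -0.989], [-1.0, -0.002, -0.0]] hub in tool y,z: 19.32451028886645 85.13716790901894
```

View pics/p4.png

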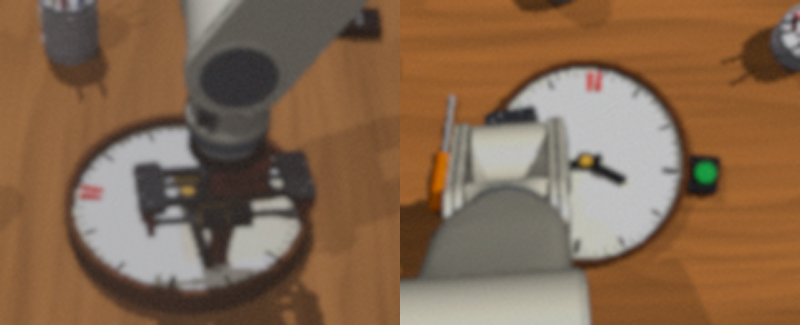

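The top view (right) shows the hour hand has advanced and the tail at the hub points opposite the gripper, so the hand is following. The red mark hasn't moved, so I continue.

>>> apply_moves --increments '[{"gripper":0,"delta_pos":[0,0.86,-0.147],"dr":[0.1,0,0]},{"gripper":0,"delta_pos":[0,0.86,-0.147],"dr":[0.1,0,0]},{"gripper":0,"delta_pos":[0,0.86,-0.147],"dr":[0.1,0,0]},{"gripper":0,"delta_pos":[0,0.86,-0.147],"dr":[0.1,0,0]},{"gripper":0,"delta_pos":[0,0.86,-0.147],"dr":[0.1,0,0]}]'

```text
t: 5.3
ee_pos: [518.3, 39.7, 36.3]
orientation: [1.461, 1.024, -1.464]
ft_force: [-1.3, 0.4, -0.0]
width: 0.3
```

>>> apply_moves --increments '[{"gripper":0,"delta_pos":[0,0.86,-0.147],"dr":[0.1,0,0]},{"gripper":0,"delta_pos":[0,0.86,-0.147],"dr":[0.1,0,0]},{"gripper":0,"delta_pos":[0,0.86,-0.147],"dr":[0.1,0,0]},{"gripper":0,"delta_pos":[0,0.86,-0.147],"dr":[0.1,0,0]},{"gripper":0,"delta_pos":[0,0.86,-0.147],"dr":[0.1,0,0]}]'

```text
t: 5.72
ee_pos: [558.6, 23.5, 36.3]
orientation: [1.802, 0.679, -1.803]
ft_force: [-0.2, 0.4, 0.7]
width: 0.3
```

>>> apply_moves --increments '[{"gripper":0,"delta_pos":[0,0.86,-0.147],"dr":[0.1,0,0]},{"gripper":0,"delta_pos":[0,0.86,-0.147],"dr":[0.1,0,0]},{"gripper":0,"delta_pos":[0,0.86,-0.147],"dr":[0.1,0,0]},{"gripper":0,"delta_pos":[0,0.86,-0.147],"dr":[0.1,0,0]},{"gripper":0,"delta_pos":[0,0.43,-0.09],"dr":[0.05,0,0]}]'

```text
t: 6.13
ee_pos: [584.5, -6.4, 36.3]
orientation: [2.077, 0.282, -2.078]
ft_force: [-0.7, 1.6, -0.1]
width: 0.4
```

```bash
python3 st.py; cat > look.py <<'E'
from h import *
import sys
c=cam("side");im=cv2.resize(c["img"][150:250,275:395],(720,600),interpolation=cv2.INTER_CUBIC);cv2.imwrite("pics/"+sys.argv[1],im[:,:,::-1])
try: measure(c,False)
except Exception as e: print(e)
E
python3 look.py p5.png
```

```text
6.1333 [584.5  -6.4  36.3] w 0.4 F [-0.7  1.6 -0.1] q [-0.03  0.64  1.81 -0.    0.68  1.27]
[[-0.0, 0.267, -0.964], [-0.0, -0.964, -0.267], [-1.0, -0.0, 0.0]] hub in tool y,z: 17.95605871262572 85.41758501204058
g 341.5 158.6 22 [ 489.8 -204.4   44. ]
r 295.2 196.8 37 [621.9 -62.4  21. ]
hub 334.8 196.4 22 [508.6 -43.9  47. ]
```

View pics/p5.png

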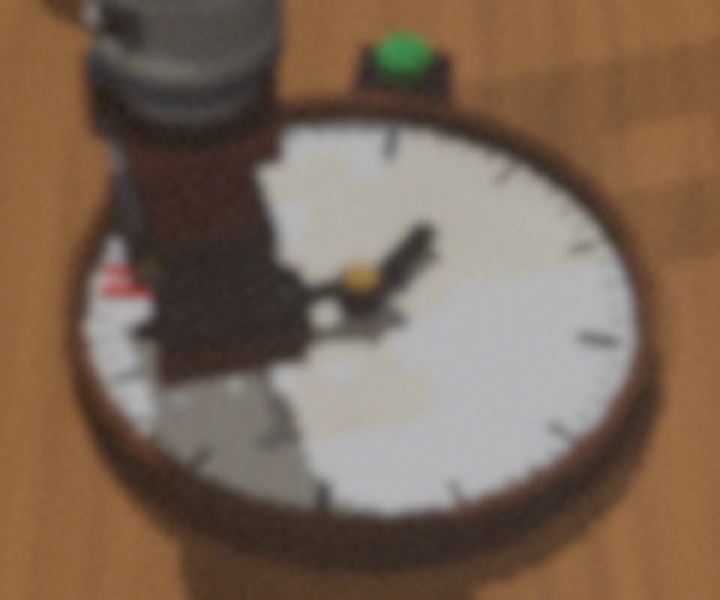

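The hand is still short of twelve by about 0.4 rad from the tool's heading. I push 0.33 rad slowly, then back off and measure.

>>> apply_moves --increments '[{"gripper":0,"delta_pos":[0,0.86,-0.147],"dr":[0.1,0,0]},{"gripper":0,"delta_pos":[0,0.86,-0.147],"dr":[0.1,0,0]},{"gripper":0,"delta_pos":[0,0.7,-0.12],"dr":[0.08,0,0]},{"gripper":0,"delta_pos":[0,0.43,-0.09],"dr":[0.05,0,0]},{"gripper":0,"delta_pos":[0,0,0],"dr":[0,0,0]}]'

```text
t: 6.6
ee_pos: [593.2, -33.6, 36.3]
orientation: [-2.192, 0.063, 2.193]
ft_force: [0.7, -0.1, -0.5]
width: 0.3
```

```bash
python3 st.py
```

```text
6.6 [593.2 -33.6  36.3] w 0.3 F [ 0.7 -0.1 -0.5] q [-0.08  0.65  1.79 -0.    0.7   1.55]
[[-0.001, -0.057, -0.998], [-0.0, -0.998, 0.057], [-1.0, 0.0, 0.001]] hub in tool y,z: 17.74837487572049 85.36547024709435
```

>>> apply_moves --increments '[{"gripper":0,"delta_pos":[0,-0.5,0],"dr":[0,0,0]},{"gripper":0,"delta_pos":[-2,0,0],"dr":[0,0,0]},{"gripper":0,"delta_pos":[-3,0,0],"dr":[0,0,0]},{"gripper":0,"delta_pos":[-3,-3,0],"dr":[0,0,0]},{"gripper":0,"delta_pos":[0,-4,0],"dr":[0,0,0]}]'

```text
t: 7.02
ee_pos: [601.3, 40.8, 121.3]
orientation: [-2.201, 0.063, 2.183]
ft_force: [2.1, -0.6, -0.3]
width: 0.5
```

```bash
python3 st.py; python3 look.py p6.png
```

```text
7.0167 [601.3  40.8 121.3] w 0.5 F [ 2.1 -0.6 -0.3] q [ 0.05  0.53  1.75 -0.    0.85  1.68]
[[0.008, -0.058, -0.998], [-0.0, -0.998, 0.058], [-1.0, -0.0, -0.008]] hub in tool y,z: 92.60377126605036 89.08342666068374
g 341.8 158.9 26 [ 489.  -203.3   44. ]
r nan nan 0 [nan nan nan]
hub 334.7 196.5 22 [508.7 -43.6  47. ]h.py:15: RuntimeWarning: Mean of empty slice.
  v,u=np.nonzero(s);return u.mean(),v.mean(),len(u)
  ret = ret.dtype.type(ret / rcount)
```

View pics/p6.png

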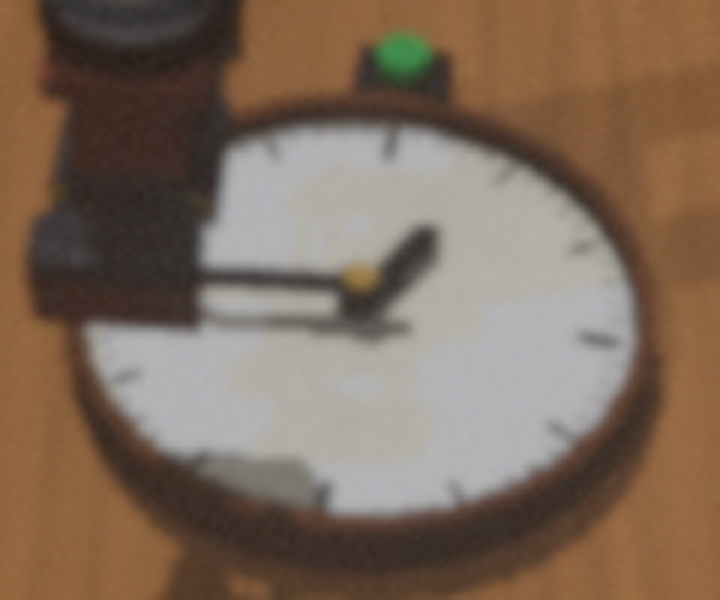

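The fingers still hide the tip and the red mark, so I move further aside.

>>> apply_moves --increments '[{"gripper":0,"delta_pos":[-1,3,4],"dr":[0,0,0]},{"gripper":0,"delta_pos":[-1,0,4],"dr":[0,0,0]},{"gripper":0,"delta_pos":[0,0,4],"dr":[0,0,0]},{"gripper":0,"delta_pos":[0,0,4],"dr":[0,0,0]},{"gripper":0,"delta_pos":[0,0,0],"dr":[0,0,0]}]'

```text
t: 7.48
ee_pos: [434.1, 26.3, 132.6]
orientation: [-2.182, 0.06, 2.206]
ft_force: [-0.1, 0.3, 0.5]
width: 0.3
```

```bash
python3 st.py; cat > meas.py <<'E'
from h import *
ims=[]
for n in("side","top"):
    c=cam(n);o=measure(c,n=="top");a=o["hub"][:2]
    x,y=(275,150) if n=="side" else (280,150)
    ims.append(cv2.resize(c["img"][y:y+120,x:x+120],(400,400),interpolation=cv2.INTER_CUBIC))
    V=c["img"].max(2).astype(int);P=[]
    for v in range(150,280):
        for u in range(260,400):
            if V[v,u]<100:
                p=onz(c,u,v,43)[:2]-a;r=np.hypot(*p);t=np.degrees(np.arctan2(p[1],p[0]))
                if 66<r<95 and abs(t)<40:P.append(t)
    g=o["g"][:2]-a;r=o["r"][:2]-a
    print(n,"hand deg",np.mean(P),len(P),np.std(P),"btn+90",np.degrees(np.arctan2(g[1],g[0]))+90,"red",np.degrees(np.arctan2(r[1],r[0])))
import sys
cv2.imwrite("pics/"+sys.argv[1],np.hstack(ims)[:,:,::-1])
E
python3 meas.py p7.png
```

```text
7.4833 [434.1  26.3 132.6] w 0.3 F [-0.1  0.3  0.5] q [0.03 0.31 2.1  0.   0.74 1.66]
[[-0.011, -0.054, -0.998], [-0.0, -0.999, 0.054], [-1.0, 0.001, 0.011]] hub in tool y,z: 68.82456009842345 -76.68748156758876
g 341.7 158.9 26 [ 489.2 -203.2   44. ]
r 295.2 196.8 39 [622.  -62.5  21. ]
hub 334.8 196.4 22 [508.6 -43.9  47. ]
side hand deg -3.0609202965549436 21 1.5210387394103415 btn+90 -6.9405840719274465 red -9.28561529377571
g 381.5 218.7 82 [ 485.8 -206.    44. ]
r 337.7 181.6 46 [618.8 -64.2  21. ]
hub 333.8 213.9 27 [505.9 -47.9  47. ]
top hand deg -1.892527234460629 25 1.935888510419922 btn+90 -7.218080349588874 red -8.209425888058984
```

View pics/p7.png

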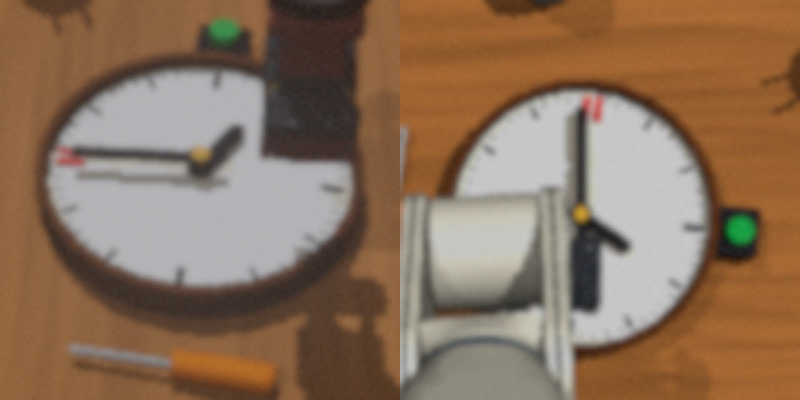

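Both views show the minute hand about 4–5° short of the middle of the red mark, with the hand at about -2.5° and twelve at about -7.5°. The clock has not moved. I'll go back behind the hand and nudge it about 0.08 rad.

>>> apply_moves --increments '[{"gripper":0,"delta_pos":[0,0,-4],"dr":[0,0,0]},{"gripper":0,"delta_pos":[0,0,-4],"dr":[0,0,0]},{"gripper":0,"delta_pos":[0,0,-4],"dr":[0,0,0]},{"gripper":0,"delta_pos":[0,3.6,-1.5],"dr":[0,0,0]},{"gripper":0,"delta_pos":[0,0,-1.4],"dr":[0,0,0]}]'

```text
t: 8.0
ee_pos: [595.0, -22.0, 134.2]
orientation: [-2.196, 0.064, 2.19]
ft_force: [-0.6, -0.4, -0.3]
width: 0.7
```

>>> apply_moves --increments '[{"gripper":0,"delta_pos":[0,0,0],"dr":[0,0,0]},{"gripper":0,"delta_pos":[2.5,0,0],"dr":[0,0,0]},{"gripper":0,"delta_pos":[2.5,0,0],"dr":[0,0,0]},{"gripper":0,"delta_pos":[0,0,0],"dr":[0,0,0]},{"gripper":0,"delta_pos":[0,0,0],"dr":[0,0,0]}]'

```text
t: 8.42
ee_pos: [590.0, -18.0, 83.3]
orientation: [-2.189, 0.062, 2.196]
ft_force: [-0.0, -0.3, -0.1]
width: 0.4
```

```bash
python3 st.py
```

```text
8.4167 [590.  -18.   83.3] w 0.4 F [-0.  -0.3 -0.1] q [-0.05  0.58  1.79  0.    0.78  1.58]
[[-0.003, -0.057, -0.998], [0.0, -0.998, 0.057], [-1.0, -0.0, 0.003]] hub in tool y,z: 33.108180736906746 81.23252831880816
```

>>> apply_moves --increments '[{"gripper":0,"delta_pos":[2,0,-0.4],"dr":[0,0,0]},{"gripper":0,"delta_pos":[1.7,0,0],"dr":[0,0,0]},{"gripper":0,"delta_pos":[1,0,0],"dr":[0,0,0]},{"gripper":0,"delta_pos":[0,0.4,0],"dr":[0,0,0]},{"gripper":0,"delta_pos":[0,0.4,0],"dr":[0,0,0]}]'

```text
t: 8.83
ee_pos: [594.8, -26.9, 37.9]
orientation: [-2.193, 0.063, 2.192]
ft_force: [-0.3, -0.4, 0.0]
width: 0.4
```

>>> apply_moves --increments '[{"gripper":0,"delta_pos":[0,0.4,0],"dr":[0,0,0]},{"gripper":0,"delta_pos":[0,0.33,0],"dr":[0,0,0]},{"gripper":0,"delta_pos":[0,0.34,-0.07],"dr":[0.04,0,0]},{"gripper":0,"delta_pos":[0,0.34,-0.07],"dr":[0.04,0,0]},{"gripper":0,"delta_pos":[0,0,0],"dr":[0,0,0]}]'

```text
t: 9.25
ee_pos: [595.7, -42.0, 38.3]
orientation: [-2.15, 0.151, 2.147]
ft_force: [-0.5, -0.2, 0.1]
width: 0.6
```

```bash
python3 st.py
```

```text
9.25 [595.7 -42.   38.3] w 0.6 F [-0.5 -0.2  0.1] q [-0.09  0.65  1.79 -0.    0.7   1.62]
[[0.001, -0.14, -0.99], [-0.0, -0.99, 0.14], [-1.0, -0.0, -0.002]] hub in tool y,z: 16.857075829272 87.17800342527221
```

>>> apply_moves --increments '[{"gripper":0,"delta_pos":[0,-0.6,0],"dr":[0,0,0]},{"gripper":0,"delta_pos":[-2,0,0],"dr":[0,0,0]},{"gripper":0,"delta_pos":[-4,0,0],"dr":[0,0,0]},{"gripper":0,"delta_pos":[-3,0,1],"dr":[0,0,0]},{"gripper":0,"delta_pos":[0,3,2.5],"dr":[0,0,0]}]'

```text
t: 9.67
ee_pos: [564.1, -57.9, 133.7]
orientation: [-2.167, 0.144, 2.137]
ft_force: [2.0, -1.2, 0.9]
width: 0.4
```

>>> apply_moves --increments '[{"gripper":0,"delta_pos":[0,3.5,1.6],"dr":[0,0,0]},{"gripper":0,"delta_pos":[0,3.8,1.6],"dr":[0,0,0]},{"gripper":0,"delta_pos":[0,3.8,1.6],"dr":[0,0,0]},{"gripper":0,"delta_pos":[0,3.8,0],"dr":[0,0,0]},{"gripper":0,"delta_pos":[0,0,0],"dr":[0,0,0]}]'

```text
t: 10.08
ee_pos: [488.3, -205.7, 128.2]
orientation: [-2.151, 0.154, 2.147]
ft_force: [0.5, 0.3, 0.5]
width: 0.7
```

```bash
python3 st.py; python3 meas.py p8.png
```

```text
10.0833 [ 488.3 -205.7  128.2] w 0.7 F [0.5 0.3 0.5] q [-0.42  0.43  1.91 -0.    0.8   1.29]
[[0.002, -0.141, -0.99], [-0.002, -0.99, 0.141], [-1.0, 0.002, -0.002]] hub in tool y,z: -160.26485915290507 3.8908884431722406
g 341.6 158.9 25 [ 489.6 -203.2   44. ]
r 295.9 196.2 48 [620.  -64.8  21. ]
hub 335.1 196.4 25 [507.6 -43.9  47. ]
side hand deg -8.470507010482397 20 1.542421217164531 btn+90 -6.4487986849319725 red -10.568118747285727
g nan nan 0 [nan nan nan]
r 337.7 181.2 36 [620.  -64.3  21. ]
hub 333.8 213.8 28 [506.2 -48.   47. ]
top hand deg -6.326034612940396 26 2.0008638719539387 btn+90 nan red -8.110824350713793h.py:15: RuntimeWarning: Mean of empty slice.
  v,u=np.nonzero(s);return u.mean(),v.mean(),len(u)
  ret = ret.dtype.type(ret / rcount)
```

View pics/p8.png

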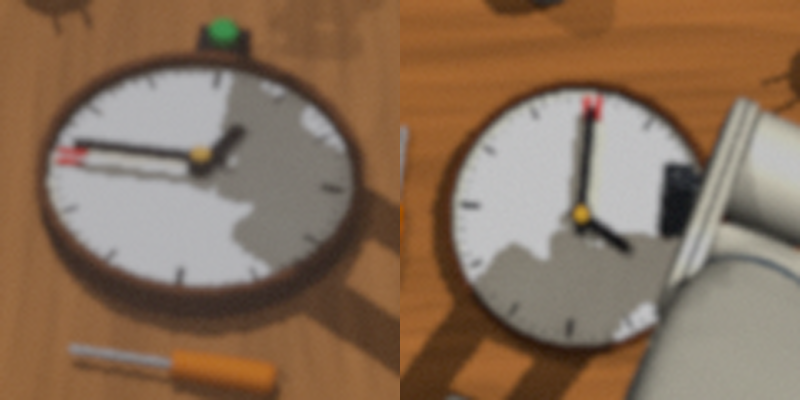

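The tip now covers the red mark in both views: the hand measures about -7.4° and twelve about -7.5°. Now I press the button.

>>> apply_moves --increments '[{"gripper":0,"delta_pos":[2.5,0,0],"dr":[0,0,0]},{"gripper":0,"delta_pos":[2.5,0,0],"dr":[0,0,0]},{"gripper":0,"delta_pos":[1.5,0,0],"dr":[0,0,0]},{"gripper":0,"delta_pos":[0.7,0,0],"dr":[0,0,0]},{"gripper":0,"delta_pos":[0,0,0],"dr":[0,0,0]}]'

```text
t: 10.6
ee_pos: [488.6, -199.3, 54.0]
orientation: [-2.147, 0.145, 2.153]
ft_force: [0.0, 0.2, 1.1]
width: 0.5
```

```bash
python3 st.py
```

```text
10.6 [ 488.6 -199.3   54. ] w 0.5 F [0.  0.2 1.1] q [-0.41  0.56  1.94  0.    0.65  1.3 ]
[[-0.003, -0.136, -0.991], [0.001, -0.991, 0.136], [-1.0, -0.001, 0.003]] hub in tool y,z: -153.8485395725634 2.4799738041863506
```

>>> apply_moves --increments '[{"gripper":0,"delta_pos":[0,0.6,0],"dr":[0,0,0]},{"gripper":0,"delta_pos":[0.2,0,0],"dr":[0,0,0]},{"gripper":0,"delta_pos":[0.2,0,0],"dr":[0,0,0]},{"gripper":0,"delta_pos":[0.2,0,0],"dr":[0,0,0]},{"gripper":0,"delta_pos":[0.1,0,0],"dr":[0,0,0]}]'

```text
t: 11.02
ee_pos: [489.2, -207.4, 49.0]
orientation: [-2.153, 0.15, 2.147]
ft_force: [2.2, 1.0, 3.6]
width: 0.6
```

```bash
python3 st.py
```

```text
11.0167 [ 489.2 -207.4   49. ] w 0.6 F [2.2 1.  3.6] q [-0.42  0.57  1.93  0.    0.64  1.29]
[[0.002, -0.138, -0.99], [-0.001, -0.99, 0.138], [-1.0, 0.001, -0.002]] hub in tool y,z: -161.8528442212284 4.625739178206356
```

The force is rising on the spring (3.6 N). I press on in small steps.

>>> apply_moves --increments '[{"gripper":0,"delta_pos":[0.1,0,0],"dr":[0,0,0]},{"gripper":0,"delta_pos":[0.1,0,0],"dr":[0,0,0]},{"gripper":0,"delta_pos":[0.1,0,0],"dr":[0,0,0]},{"gripper":0,"delta_pos":[0,0,0],"dr":[0,0,0]},{"gripper":0,"delta_pos":[0,0,0],"dr":[0,0,0]}]'

```text
t: 11.43
ee_pos: [489.3, -207.5, 46.6]
orientation: [-2.153, 0.15, 2.148]
ft_force: [0.3, 0.5, 14.2]
width: 0.3
```

```bash
python3 st.py
```

```text
11.4333 [ 489.3 -207.5   46.6] w 0.3 F [ 0.3  0.5 14.2] q [-0.42  0.57  1.93  0.    0.63  1.29]
[[0.002, -0.138, -0.99], [-0.001, -0.99, 0.138], [-1.0, 0.001, -0.002]] hub in tool y,z: -161.8808246844122 4.634867141519425
```

At 14 N and 46.6 mm the button has bottomed out. I release it, clear out and check.

>>> apply_moves --increments '[{"gripper":0,"delta_pos":[-0.5,0,0],"dr":[0,0,0]},{"gripper":0,"delta_pos":[-1,0,0],"dr":[0,0,0]},{"gripper":0,"delta_pos":[-3,0,0],"dr":[0,0,0]},{"gripper":0,"delta_pos":[-4,0,0],"dr":[0,0,0]},{"gripper":0,"delta_pos":[-3,0,0],"dr":[0,0,0]}]'

```text
t: 11.85
ee_pos: [487.3, -206.7, 162.1]
orientation: [-2.148, 0.148, 2.152]
ft_force: [1.1, -1.2, 0.5]
width: 0.4
```

>>> apply_moves --increments '[{"gripper":0,"delta_pos":[0,1,3],"dr":[0,0,0]},{"gripper":0,"delta_pos":[0,1,3],"dr":[0,0,0]},{"gripper":0,"delta_pos":[0,0,0],"dr":[0,0,0]},{"gripper":0,"delta_pos":[0,0,0],"dr":[0,0,0]},{"gripper":0,"delta_pos":[0,0,0],"dr":[0,0,0]}]'

```text
t: 12.27
ee_pos: [426.2, -218.6, 160.5]
orientation: [-2.15, 0.149, 2.149]
ft_force: [-0.7, 0.4, -0.4]
width: 0.5
```

```bash
python3 st.py; python3 meas.py p9.png 2>/dev/null
```

```text
12.2667 [ 426.2 -218.6  160.5] w 0.5 F [-0.7  0.4 -0.4] q [-0.5   0.32  2.    0.    0.83  1.21]
[[0.0, -0.138, -0.99], [0.0, -0.99, 0.138], [-1.0, -0.0, -0.0]] hub in tool y,z: -181.6091536624071 -56.223022551716184
g 341.7 158.9 24 [ 489.2 -203.2   44. ]
r 295.9 196.1 48 [620.2 -65.2  21. ]
hub 334.8 196.4 22 [508.6 -43.9  47. ]
side hand deg -8.4381162526889 21 1.6921006808908996 btn+90 -6.956571850530906 red -10.803467950620515
g 379.4 217.3 32 [ 490.5 -199.1   44. ]
r 337.6 181.3 39 [619.7 -64.1  21. ]
hub 333.8 213.8 28 [506.2 -48.   47. ]
top hand deg -6.326034612940396 26 2.0008638719539387 btn+90 -5.933002668896592 red -8.04035483452921
```

View pics/p9.png

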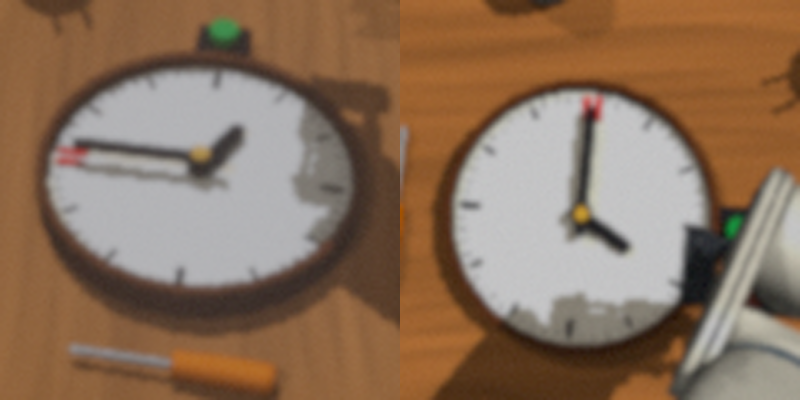

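The picture shows the minute hand on the red mark, the hour hand on four, the button up and the clock where it was. The robot is clear, so I hand in.

```bash
python3 -c "
from workcell import ctrl
print(ctrl.close_job())"
```

```text
the job is handed in; nothing more can be done
None
```

The clock now reads four o'clock, and I pressed and released the start button. The job was handed in at about 12.3 s of robot time; it reports no verdict.

**Minute hand:** I pushed it with the closed fingertips from about half past three round to just short of twelve. A second nudge of about 0.08 rad put it on the red mark. No wrist force above about 2.5 N showed in the readings between moves.

**Start button:** I pressed it until it bottomed out, at 14 N with the fingertips at about 38.6 mm, then let it go.

**Last checks:**
- **Hand angle:** the hand measured -8.4° in the side view and -6.3° in the top view, against twelve at about -7.5°. The two views differ by about 2°, but both are well inside the 6° tolerance.
- **Red mark:** the side view gave -10.8° for the red mark, against -8.0° from the top. The hand's tip partly covers it there, so I did not rely on that reading.
- **Button:** in the side view it is back at its first-seen position. The gripper partly hid it in the top view.
- **Clock and other things:** the clock's hub and button are within about 2 mm of where they started. The screwdriver looks untouched; I did not re-measure it or the other things.

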